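# Draw the delivery clipboard from its slot and hold it up over the open ledger

## Task

Draw the large clipboard with the delivery sheet straight up out of its slot in the wooden block, and hold it up over the open ledger for checking line against line: centred over the middle of the book, square across the pages, upright with its clip edge on top and level, its lower edge about a hand's breadth (8 cm) above the page. Finish still holding it there, steady in the air. Keep it upright on the way, do not touch the ledger with it, and leave the two small note boards and everything else on the counter where they are.

Things in the scene. Friction and masses are not known exactly. Their poses are not given: they have to be found in the camera images.
- clipboard: The large clipboard (only one this size): dark brown hardboard 230 wide (own y) x 165 high (own z) x 5 mm thick (own x), about 0.3 kg, white ruled sheet and steel clip on its front (own -x). Origin: middle of its lower edge, z up to the clip edge. It stands in a slot of the block, origin 15 mm above the counter, leaning up to 0.06 rad in the slot's play.
- clip (a point): Middle of the clip edge of the large clipboard (its top), at mid thickness of board plus clip. The clip is a flat-faced steel bar 105 wide x 32 mm high, flush with the top edge, 9 mm out of the front; board and clip together are 14 mm thick (board's own x -11.5 to +2.5 mm), free to be pinched from above. Axes as the clipboard's.
- note_board_a: A small note board of the same make, 155 wide x 115 mm high x 5 mm, clip 65 mm wide; stands in another slot of the block, its top 130 mm above the counter. Origin and axes as for the large clipboard. To be left in its slot.
- note_board_b: The second small note board, the same as note_board_a; to be left in its slot.
- slot_block: Fixed pale wooden block 171 (own x) x 170 (own y) x 60 mm high, left or right of the ledger; origin centre of its underside. Five slots along own y at own x -68, -34, 0, 34, 68 mm, 7 mm wide, 45 mm deep (floor 15 mm above the counter), open above and at the ends. The three boards stand in the two outer and the middle slots, in any order.
- ledger: Fixed open ledger, covers 235 (own x) x 326 mm (own y), pages' top 20 mm above the counter. Origin at the centre of its underside, under the middle of the gutter, which runs along own x; the pages lie to own +y and -y. Held square across the pages, the clipboard's width runs along the ledger's own y.
- ruler: Steel ruler 110 x 25 x 4 mm lying on a ledger page, on the robot's side; leave alone.
- can_a: Tin 74 mm across, 110 mm high, standing at the far side of the counter; leave alone.
- can_b: Second tin, the same; leave alone.
- calculator: Desk calculator 150 x 100 x 25 mm lying at the far side; leave alone.
- stapler: Stapler 140 x 40 x 48 mm standing at the far side; leave alone.
- stamp: Wooden hand stamp 60 x 35 mm, 70 mm high, standing at the far side; leave alone.
There are look-alikes about, which are no part of the job. What is shaped like the clipboard but red is not meant.

How it is judged:
By the outcome, as a careful person would: the job done as asked, in the order asked, and still so for the second after the job is handed in, while the arm keeps its last pose, push and grip.
It also fails if it takes over 45 s, if anything falls off the work surface, if the arm or the gripper's body presses on something with over 40 N, if the wrist force passes 120 N, or if a joint passes its speed limit or range.

## Robot

A 7-joint arm with a two-finger parallel gripper is mounted at the origin on the work surface. World frame = base frame: x ahead of the robot, y to its left, z up, the work surface at z = 0. Lengths are in m, angles in rad, forces in N, time in s.
With the tool pointing down it reaches from about 0.4 to 0.875 m from the base axis. Payload 6.5 kg.
Tool frame: the origin (TCP) lies at the very end of the fingers, on their centre line; the grasp point (between the pads) lies 19 mm behind it (ctrl.grip_point_offset is the distance from the TCP to the grasp point, in m); z points along the fingers, x is the direction in which the jaws open and shut, and the axes are right-handed (so a half turn about z gives the same grasp; the last joint's range is limited). The gripper opens to 88 mm and grips with 3 to 60 N. Pads are 18 mm wide; open, the fingers measure 123 mm over their backs; the gripper's body (75 mm by 187 mm) begins 45 mm behind the grasp point.
Start: joints at [1.048, 0.536, -0.004, 1.538, 0.003, 1.067, -0.071], TCP at [0.287, -0.583, 0.239] pointing down, gripper open.
Joint ranges: [-2.7, 2.7], [-0.37, 2.16], [-1.27, 1.26], [0.24, 2.4], [-1.31, 4.45], [0.19, 1.91], [-2.76, 2.76]. Speed limits (rad/s): [2.39, 2.39, 3.14, 3.14, 3.14, 3.14, 3.14].

## Interface

Orientations are given as a unit quaternion [w, x, y, z].
In Python, from cell import ctrl gives the robot as it stands. Calls block until the motion is done:
- ctrl.move_to(position, orientation): joint-space move of the TCP to a pose.
- ctrl.movel(position, rotation=None, velocity=0.15, f_stop=None): straight line of the TCP; rotation=None keeps the orientation; velocity is the mean speed in m/s. With f_stop (N) it stops when the force on the tool has changed by that much, and returns True; else False.
- ctrl.move_joints(angles): joint-space move.
- ctrl.grip(opening, squeeze=None): finger opening in m; squeeze is the grip in N (None keeps the last); returns when the fingers have stopped.
- ctrl.wait(seconds).
- ctrl.ik(position, orientation): joint angles nearest the present ones, or None.
- ctrl.state(): the state.
- ctrl.camera(name): name is "scene" or "top" or "wrist"; returns a dict with "color" (420x560x3 uint8, red, green, blue), "vertical_fov" (degrees; the focal length in pixels is half the picture's height over the tangent of half this angle, whatever the lens; pixels are square), "cx", "cy" (the principal point, pixels), "view" (4x4, takes a point from world to camera coordinates). Camera axes: x right, y down, z forward; pixel columns grow to the right and rows downward; lengths in m; the calibration is good to about 2 mm. A picture is of the moment at which its call begins. There is no depth.
A pose or a line that the arm cannot do raises ctrl.IKError and nothing moves.
- ctrl.sign_off(): hands the job in, once; it reports no verdict.
Trained networks look in a picture, given as the dict that the camera call returned (one of the last four; its "shot" number tells which), for a name from the list of things; names that differ only in an ending like _2 or _b are one class to them, and where a whole thing is asked for, a point or a joint stands for the part that bears it (a point fixed in the world has none). Each returns a list of dicts, best first, with "confidence" (0 to 1); they miss things now and then, are a little off and sometimes report something else, mostly with a low value. They report only what shows in the picture. A call takes as long as a camera call. They do not tell look-alikes from the thing itself.
- ctrl.trace(picture, label): "region" (420x560 bool, what is visible of it) and "rect" ([centre column, centre row, width, height] in pixels, round what is visible of it).
- ctrl.place_of(picture, label): "at" ([row, column] in pixels: a listed point, or the origin of a listed thing).
The state is a dict: "clock": time; "q": joint angles; "joint_vel": joint speeds; "tau": joint torques, N m; "tool_pos": TCP position; "tcp_rot": TCP orientation; "contact_force": force on the tool from outside, world axes, zero at the start; "torque": the same for the moment, N m; "grip_width": finger opening in m.
Only numpy, scipy, OpenCV 4.12 (cv2) and the standard library are available. Lean on these libraries where they do the work, as an engineer would, in place of code of your own. Each camera call takes 0.05 s, during which the arm holds its last target.

## Working session

There is one attempt and no reset: what is moved stays moved. The work goes in short steps, each a Python script; the robot and the scene stay as the last script left them, time stands still between calls to the robot, and variables do not carry over. Pictures are saved under pics/ and viewed, and the job is handed in when it is done.

```bash
ls; mkdir -p pics
cat > h.py <<'E'
import numpy as np, cv2
from cell import ctrl
def save(p,n,crop=None,s=1):
    im=p["color"][:,:,::-1]
    if crop: r0,r1,c0,c1=crop; im=im[r0:r1,c0:c1]
    if s!=1: im=cv2.resize(im,None,fx=s,fy=s,interpolation=cv2.INTER_CUBIC)
    cv2.imwrite("pics/"+n+".png",im)
def foc(p): return 210/np.tan(np.radians(p["vertical_fov"])/2)
def proj(p,X):
    X=np.atleast_2d(X); V=np.array(p["view"]); c=X@V[:3,:3].T+V[:3,3]; f=foc(p)
    return np.c_[p["cx"]+f*c[:,0]/c[:,2], p["cy"]+f*c[:,1]/c[:,2]]  # col,row
def back(p,col,row,z):
    V=np.array(p["view"]); R=V[:3,:3]; o=-R.T@V[:3,3]; f=foc(p)
    d=R.T@np.array([(col-p["cx"])/f,(row-p["cy"])/f,1]); return o+d*(z-o[2])/d[2]
E
python3 - <<'E'
from h import *
for n in ["scene","top","wrist"]:
    p=ctrl.camera(n); save(p,n+"0"); print(n,p["vertical_fov"],p["cx"],p["cy"],np.round(p["view"],3).tolist())
    for l in ["clipboard","clip","note_board_a","slot_block","ledger"]:
        try:
            print(l,[(np.round(d["rect"]),round(d["confidence"],2)) for d in ctrl.trace(p,l)],[(np.round(d["at"],1),round(d["confidence"],2)) for d in ctrl.place_of(p,l)])
        except Exception as e: print(l,e)
print(ctrl.state())
E
```

```text
pics
scene 42.00001446789072 277.10692191565124 216.52737884712917 [[0.811, 0.585, 0.018, -0.435], [0.452, -0.606, -0.654, -0.186], [-0.372, 0.538, -0.756, 1.415], [0.0, 0.0, 0.0, 1.0]]
clipboard [(array([295., 151.,  55., 107.]), 0.78), (array([246., 125.,  98.,  65.]), 0.76), (array([391., 278.,  42.,  58.]), 0.7)] [(array([144.3, 265.4]), 0.85), (array([176.1, 296.1]), 0.55)]
clip [(array([295., 151.,  54., 109.]), 0.84), (array([246., 122.,  95.,  64.]), 0.6)] [(array([122.3, 293.7]), 0.85), (array([103.2, 232.1]), 0.68), (array([379.8, 293.8]), 0.52)]
note_board_a [(array([350., 176.,  40.,  60.]), 0.69), (array([324., 159.,  36.,  67.]), 0.69), (array([399., 246.,  14.,   9.]), 0.68)] [(array([182.3, 321.6]), 0.71), (array([196.4, 345.1]), 0.63)]
slot_block [(array([324., 184.,  89.,  81.]), 0.72)] [(array([190.3, 316.7]), 0.61), (array([381.5, 294.3]), 0.26)]
ledger [(array([186., 306., 194., 175.]), 0.94)] [(array([296.1, 185.6]), 0.93)]
top 48.15143273620693 281.65499840492373 204.95207109529616 [[0.007, -1.0, -0.002, -0.006], [-0.98, -0.007, -0.197, 0.585], [0.197, 0.004, -
[... 948 characters left out ...]
, 0.7)] []
{'clock': 1.65, 'q': array([ 1.04780826,  0.53640042, -0.00439973,  1.53789043,  0.00258313,
        1.06733343, -0.07118487]), 'joint_vel': array([-0.00153092, -0.0008261 ,  0.00034584,  0.00106887, -0.00113556,
        0.0002772 ,  0.00152379]), 'tau': array([ 1.99576348e-04, -5.70884764e+01,  9.90242735e-01, -2.51916164e+01,
       -5.61930542e-02,  1.08615679e-02,  5.75942613e-05]), 'tool_pos': array([ 0.2866922 , -0.5833436 ,  0.23871935]), 'tcp_rot': array([ 1.77924514e-07,  8.48854107e-01, -5.28627189e-01, -1.47834634e-05]), 'contact_force': array([0.26703108, 0.29048611, 0.18832183]), 'torque': array([0.04255971, 0.01237058, 0.04583053]), 'grip_width': 0.08777196757220705}
```

View pics/scene0.png

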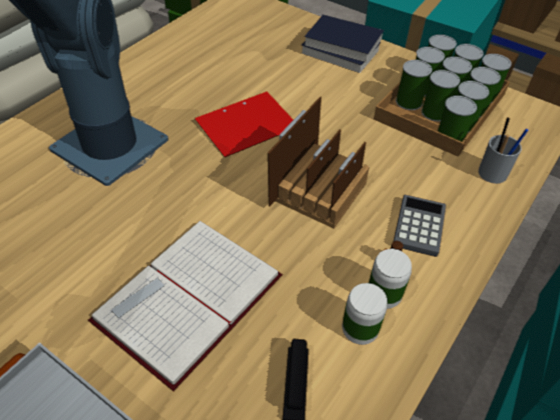

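View pics/top0.png

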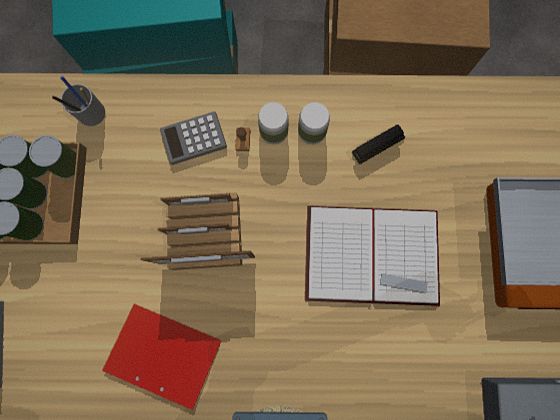

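Run:
```python
from h import *
p=ctrl.camera("top"); save(p,"topc",(185,275,130,260),6)
q=ctrl.camera("scene"); save(q,"scenec",(90,230,255,385),5)
for p in (p,q):
    V=np.array(p["view"]);print(-V[:3,:3].T@V[:3,3])
```

```text
[ 0.36338014 -0.00618018  1.16153306]
[ 0.96386901 -0.62047462  0.95577797]
```

View pics/topc.png

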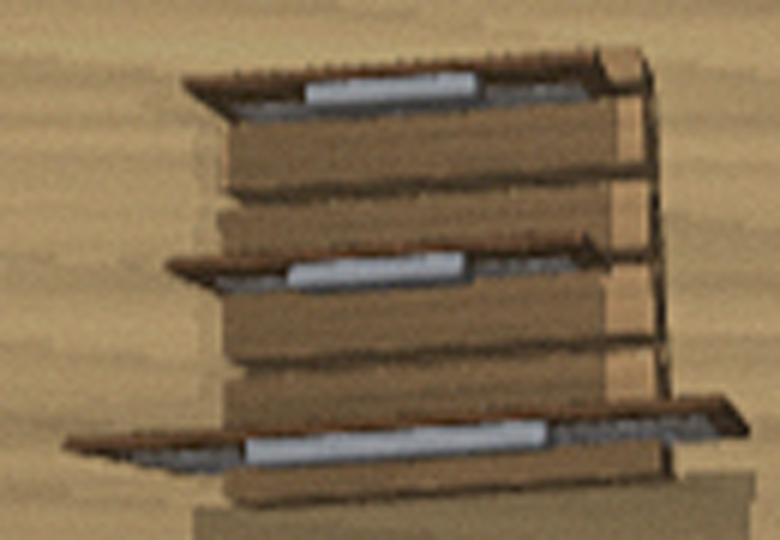

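View pics/scenec.png

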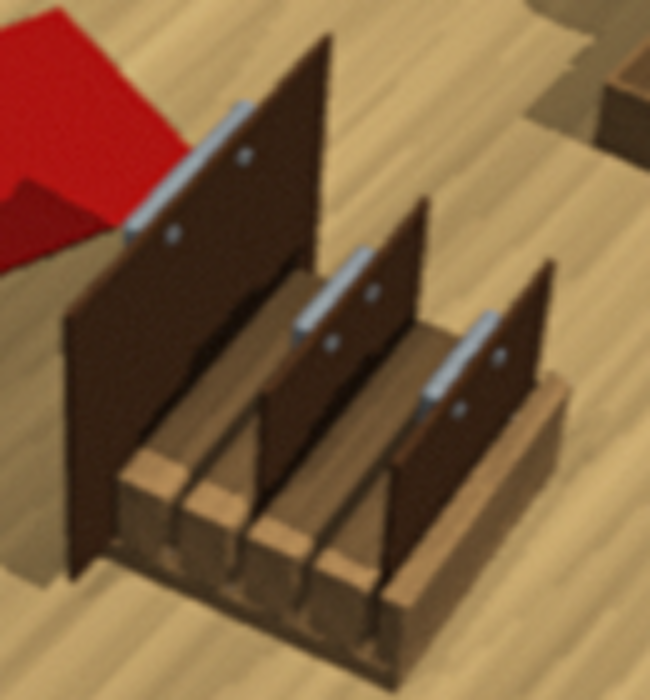

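Run:
```python
from h import *
p=ctrl.camera("top"); save(p,"topl",(195,315,295,450),5)
q=ctrl.camera("scene"); save(q,"scenel",(215,390,85,290),3.9)
for n,v in (("top",p),("scene",q)):
    np.save(n+".npy",{k:v[k] for k in("view","cx","cy","vertical_fov")},allow_pickle=True)
    for l in ["ledger","slot_block"]:
        print(l,[np.round(d["at"],1) for d in ctrl.place_of(v,l)])
        for d in ctrl.trace(v,l)[:1]: print(cv2.minAreaRect(np.argwhere(d["region"])[:,::-1].astype(np.float32)))
```

```text
ledger [array([254.1, 369.5])]
((373.00958251953125, 255.20681762695312), (137.09019470214844, 97.62203216552734), 1.8676785230636597)
slot_block [array([230.3, 207.5])]
((202.8611297607422, 230.51832580566406), (73.40797424316406, 74.2863998413086), 86.56636810302734)
ledger [array([292.9, 188.7])]
((185.35511779785156, 297.3639221191406), (112.02174377441406, 166.5749053955078), 43.21009063720703)
slot_block [array([190. , 319.3])]
((322.34979248046875, 183.816162109375), (76.34953308105469, 71.44924926757812), 25.407718658447266)
```

View pics/topl.png

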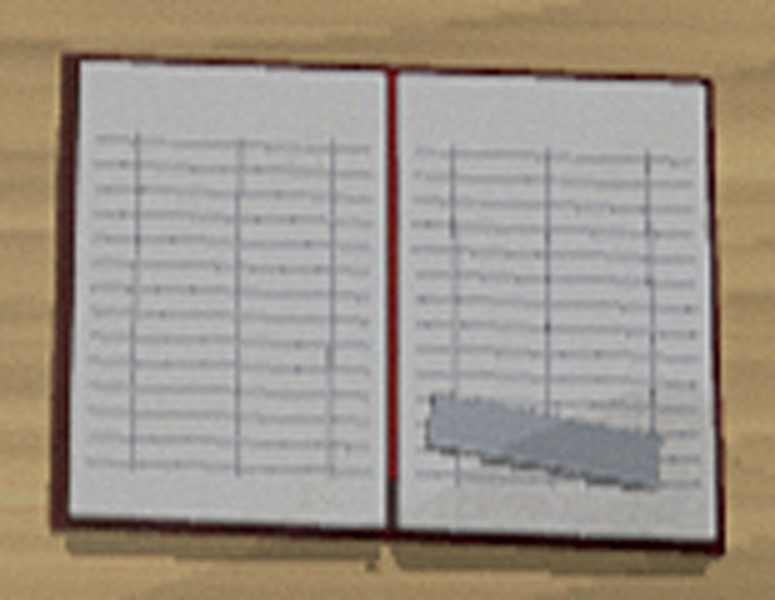

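View pics/scenel.png

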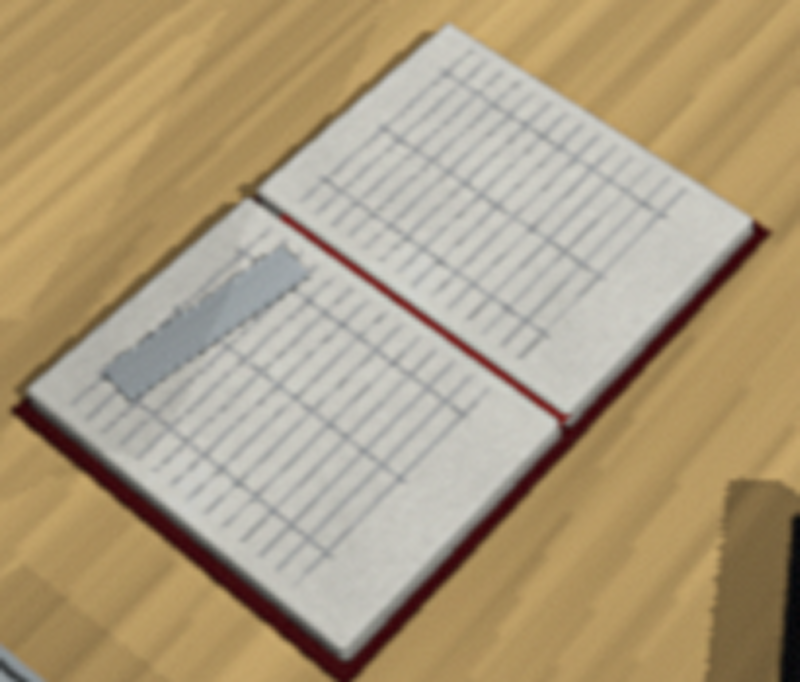

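```bash
cat > fit.py <<'E'
from h import *
from scipy.optimize import least_squares
T=np.load("top.npy",allow_pickle=True).item();S=np.load("scene.npy",allow_pickle=True).item()
def px(c,s,c0,r0): return [(c[0]+.5)/s-.5+c0,(c[1]+.5)/s-.5+r0]
# ledger
for z,nm,cam,pts in ((.02,"topP",T,[px(c,5,295,195) for c in [(82,62),(708,78),(718,542),(70,518)]]),
  (.02,"scnP",S,[px(c,3.9,85,215) for c in [(450,24),(342,657),(27,395),(755,222)]])):
    W=np.array([back(cam,*q,z)[:2] for q in pts]); print(nm,np.round(W,4).tolist(),"mean",W.mean(0))
    if cam is T: a=np.arctan2(*(W[0]-W[1])[[0,1]]); 
    e1=W[0]-W[1]
    print(np.linalg.norm(W[0]-W[1]),np.linalg.norm(W[1]-W[2]))
    r=cv2.minAreaRect(W.astype(np.float32)*1000);print(r)
g=[(390,70),(390,530)]; G=np.array([back(T,*px(c,5,295,195),.02)[:2] for c in g]);print("gutter",G,np.arctan2((G[0]-G[1])[1],(G[0]-G[1])[0]))
# clipboard
tp=[px(c,6,130,185) for c in [(65,440),(722,400),(247,465),(547,447)]]
to=np.array([[2.5,115,165],[2.5,-115,165],[-11.5,52.5,165],[-11.5,-52.5,165]])/1e3
sp=[px(c,5,255,90) for c in [(330,37),(65,315),(72,580)]]
so=np.array([[2.5,115,165],[2.5,-115,165],[2.5,-115,0]])/1e3
def pose(v,o):
    x,y,yaw,l=v; R=np.array([[np.cos(yaw),-np.sin(yaw),0],[np.sin(yaw),np.cos(yaw),0],[0,0,1]])@np.array([[np.cos(l),0,np.sin(l)],[0,1,0],[-np.sin(l),0,np.cos(l)]])
    return o@R.T+[x,y,.015]
def res(v): return np.r_[(proj(T,pose(v,to))-tp).ravel(),(proj(S,pose(v,so))-sp).ravel()]
if __name__=="__main__":
    r=least_squares(res,[.4,.2,0,0],x_scale=[.01,.01,.1,.1]);print("board",r.x,np.round(r.fun,1))
    print("clip",pose(r.x,np.array([[-.0045,0,.165]])))
    # block upper corners z=.06 (top crop)
E
python3 fit.py
```

```text
topP [[0.5883, -0.0746], [0.5823, -0.3838], [0.3578, -0.3756], [0.3668, -0.0678]] mean [ 0.4738102  -0.22545943]
0.30921789208779604 0.224610413075187
((474.5618896484375, -225.79115295410156), (309.5953674316406, 224.60452270507812), 88.33155059814453)
scnP [[0.3719, -0.0674], [0.5831, -0.3844], [0.3634, -0.3763], [0.5936, -0.0754]] mean [ 0.47799995 -0.22585227]
0.38100315275714897 0.21988111083190162
((477.514892578125, -225.89056396484375), (309.7774963378906, 221.81365966796875), 88.0683822631836)
gutter [[ 0.58526969 -0.22689389]
 [ 0.36231147 -0.22000203]] -0.03090113914983531
board [ 0.45661464  0.17719638  0.06820936 -0.02602753] [-0.4 -0.4  0.3 -0.5 -0.6  0.3 -0.1  0.2  0.1 -0.7 -0.3  0.2 -0.4  0.9]
clip [[0.44784255 0.17659711 0.179827  ]]
```

```bash
cat >> h.py <<'E'
from scipy.spatial.transform import Rotation as Ro
def quat(yaw,lean,flip):
    B=Ro.from_euler("z",yaw)*Ro.from_euler("y",lean)
    M=B.as_matrix(); s=-1 if flip else 1
    x=s*M[:,0]; z=-M[:,2]; y=np.cross(z,x)
    return Ro.from_matrix(np.c_[x,y,z]).as_quat()[[3,0,1,2]], M
E
python3 - <<'E'
from h import *
clip=np.array([.4478,.1766,.1798]);L=np.array([.476,-.2257])
for f in (0,1):
    q,M=quat(.068,-.026,f); t=clip-M[:,2]*.032
    q2,_=quat(-.03,0,f)
    for pos,qq in ((t,q),(t+[0,0,.14],q),([*L,.28],q2),([*L,.233],q2)):
        j=ctrl.ik(pos,qq); print(f,None if j is None else np.round(j,2))
print(ctrl.state()["clock"])
E
```

```text
0 [ 0.28  0.57 -0.96  2.03  0.64  0.85 -0.97]
0 [ 0.35  0.32 -0.98  1.89  0.31  1.07 -0.69]
0 [ 0.66  0.31 -0.37  1.8   0.12  1.06  0.21]
0 [ 0.65  0.36 -0.36  1.85  0.15  0.96  0.19]
1 [ 0.36  0.63 -1.07  2.02  0.73  0.91  2.09]
1 [ 0.41  0.35 -1.07  1.89  0.36  1.08  2.41]
1 [ 0.15  0.28  0.26  1.83 -0.08  1.04 -2.74]
1 [ 0.12  0.34  0.29  1.88 -0.12  0.93 -2.7 ]
2.25
```

Run:
```python
from h import *
clip=np.array([.4478,.1766,.1798])
q,M=quat(.068,-.026,0); t=clip-M[:,2]*.032
s=ctrl.state(); ctrl.movel(s["tool_pos"]+[0,0,.08],velocity=.2)
ctrl.grip(.06,30)
ctrl.move_to(t+M[:,2]*.10,q)
s=ctrl.state();print(s["clock"],s["tool_pos"],s["tcp_rot"],q)
p=ctrl.camera("wrist"); save(p,"w1"); p2=ctrl.camera("scene"); save(p2,"s1",(60,240,200,400),4)
print(proj(p,[clip,*(clip+[[-.007,.05,0]]),]), [(d["at"],d["confidence"]) for d in ctrl.place_of(p,"clip")])
```

```text
6.1333 [0.44651939 0.17570339 0.24770555] [-3.14300610e-04  9.99367207e-01  3.31197974e-02  1.29678647e-02] [-4.41902399e-04  9.99337606e-01  3.39905773e-02  1.29921208e-02]
[[275.17848044 215.20142932]
 [268.72398439 132.20309531]] [([214.1, 278.4], 0.56)]
```

View pics/w1.png

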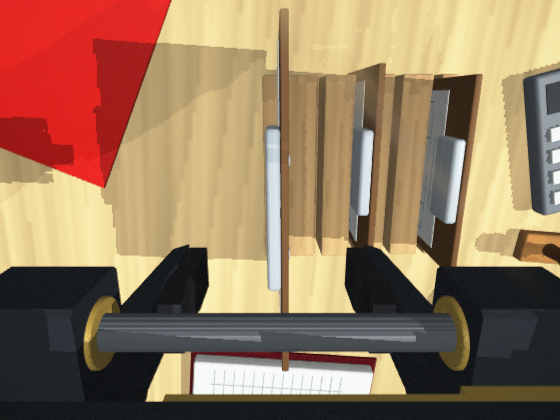

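View pics/s1.png

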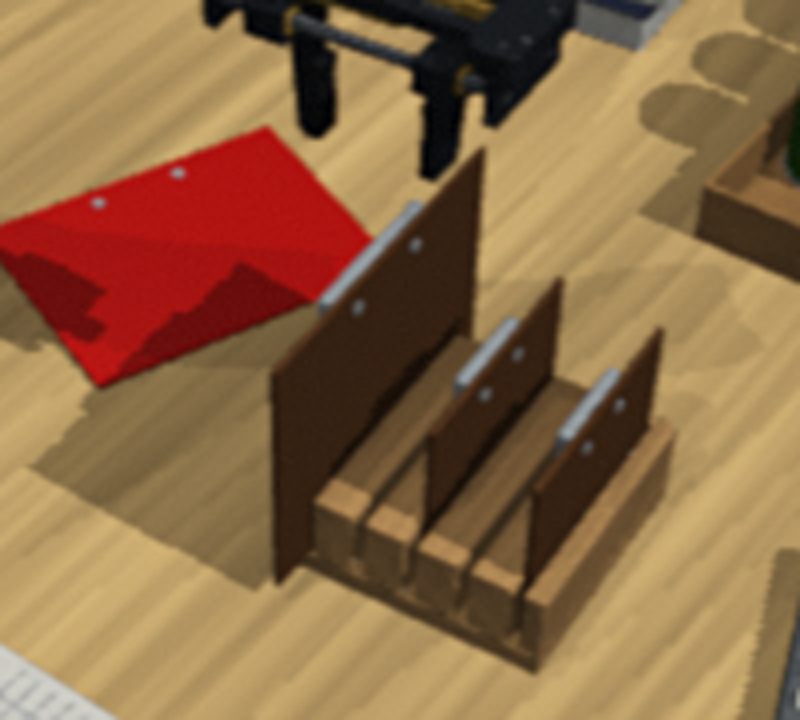

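Run:
```python
from fit import *
p=ctrl.camera("wrist"); save(p,"w1a",(0,160,220,340),5);save(p,"w1b",(230,390,220,340),5)
r0=least_squares(res,[.4,.2,0,0],x_scale=[.01,.01,.1,.1]).x
o=np.array([[2.5,115,165],[-2.5,115,165],[2.5,-115,165],[-11.5,52.5,165],[-11.5,-52.5,165]])/1e3
print(np.round(proj(p,pose(r0,o)),1))
np.save("w1.npy",{k:p[k] for k in("view","cx","cy","vertical_fov")},allow_pickle=True)
```

```text
topP [[0.5883, -0.0746], [0.5823, -0.3838], [0.3578, -0.3756], [0.3668, -0.0678]] mean [ 0.4738102  -0.22545943]
0.30921789208779604 0.224610413075187
((474.5618896484375, -225.79115295410156), (309.5953674316406, 224.60452270507812), 88.33155059814453)
scnP [[0.3719, -0.0674], [0.5831, -0.3844], [0.3634, -0.3763], [0.5936, -0.0754]] mean [ 0.47799995 -0.22585227]
0.38100315275714897 0.21988111083190162
((477.514892578125, -225.89056396484375), (309.7774963378906, 221.81365966796875), 88.0683822631836)
gutter [[ 0.58526969 -0.22689389]
 [ 0.36231147 -0.22000203]] -0.03090113914983531
[[288.4   8.8]
 [278.9   8.8]
 [285.8 371.5]
 [263.2 129.1]
 [265.  292. ]]
```

View pics/w1a.png

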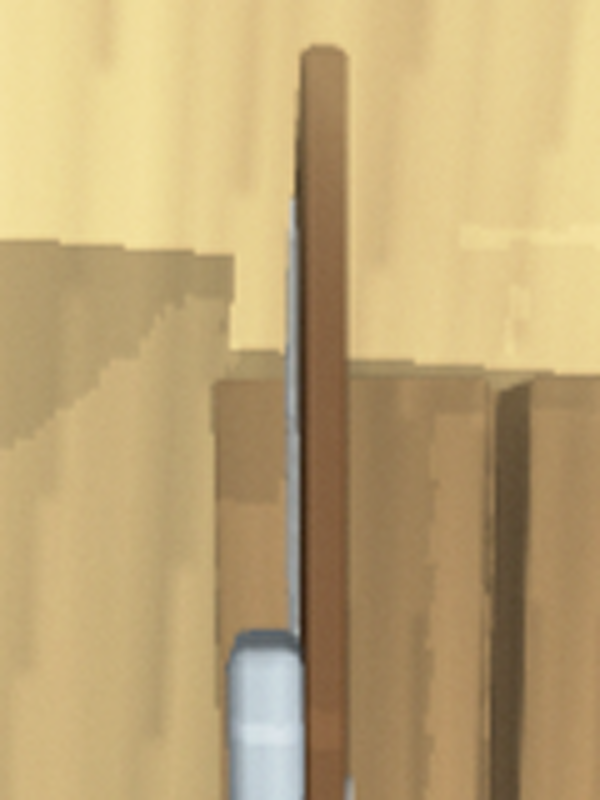

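View pics/w1b.png

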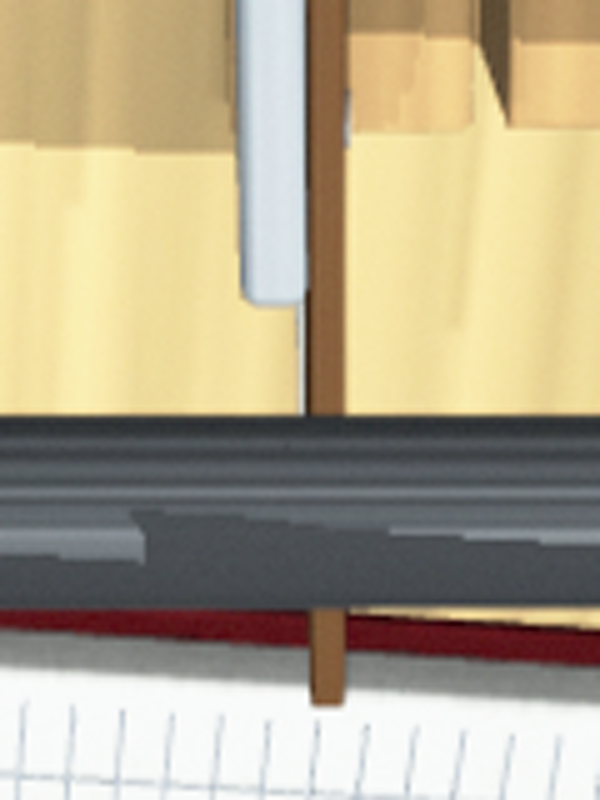

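Run:
```python
from h import *
clip=np.array([.449,.1766,.1798])
q,M=quat(.072,-.026,0); t=clip-M[:,2]*.032
ctrl.movel(t+M[:,2]*.06,q,velocity=.15)
print(ctrl.movel(t,q,velocity=.1,f_stop=8))
s=ctrl.state();print(s["clock"],s["tool_pos"],t,s["contact_force"])
ctrl.grip(0.0,35); s=ctrl.state();print(s["clock"],s["grip_width"],s["contact_force"],s["torque"])
p=ctrl.camera("scene"); save(p,"s2",(60,240,200,400),4)
```

```text
False
7.5 [0.45009663 0.17698366 0.14820695] [0.44982975 0.17665985 0.14781082] [-0.61287039 -0.09528708 -0.06229936]
8.2583 0.01348813922741673 [ 0.38095628 -0.55038769  0.23153079] [-0.09082126  0.01530868  0.04531002]
```

View pics/s2.png

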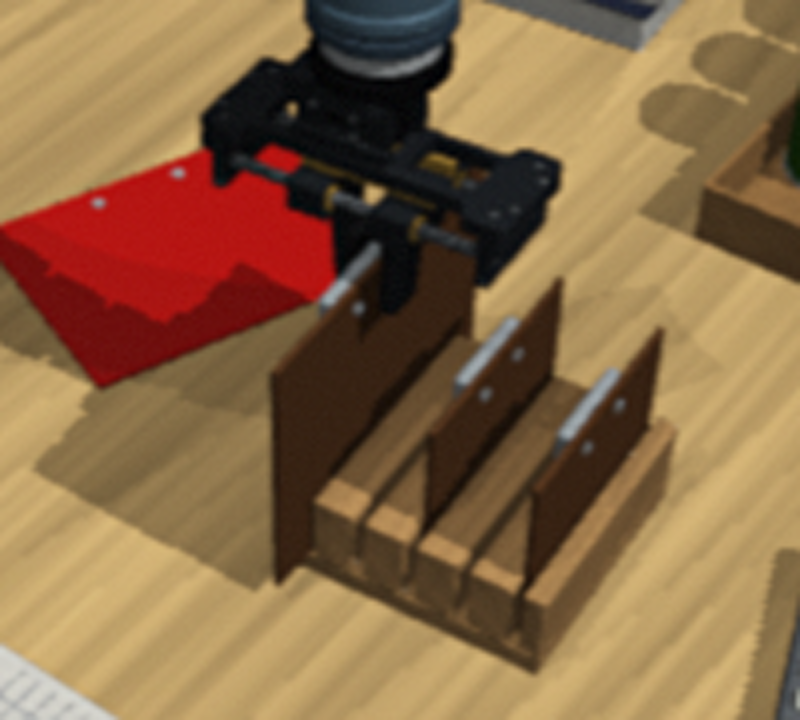

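Gripped around 13.5–14 mm, centred on the clip, and the small boards haven't moved. Lifting straight up.

Run:
```python
from h import *
s=ctrl.state(); b=s["tool_pos"]
print(ctrl.movel(b+[0,0,.05],velocity=.06,f_stop=20)); s=ctrl.state(); print(s["clock"],s["tool_pos"],s["contact_force"],s["torque"],s["grip_width"])
if s["tool_pos"][2]>b[2]+.045:
    ctrl.movel(b+[0,0,.15],velocity=.12); s=ctrl.state(); print(s["clock"],s["tool_pos"],s["contact_force"],s["grip_width"])
    p=ctrl.camera("scene"); save(p,"s3",(0,240,160,480),2.5)
```

```text
False
9.2917 [0.44953777 0.1764263  0.19751257] [ 0.45412698  0.73597239 -3.99278476] [-0.07410892 -0.02638058  0.00209728] 0.013285887905611379
10.275 [0.44932722 0.17626194 0.29709387] [-0.12398744  0.18466596 -3.83208434] 0.013917494848491332
```

View pics/s3.png

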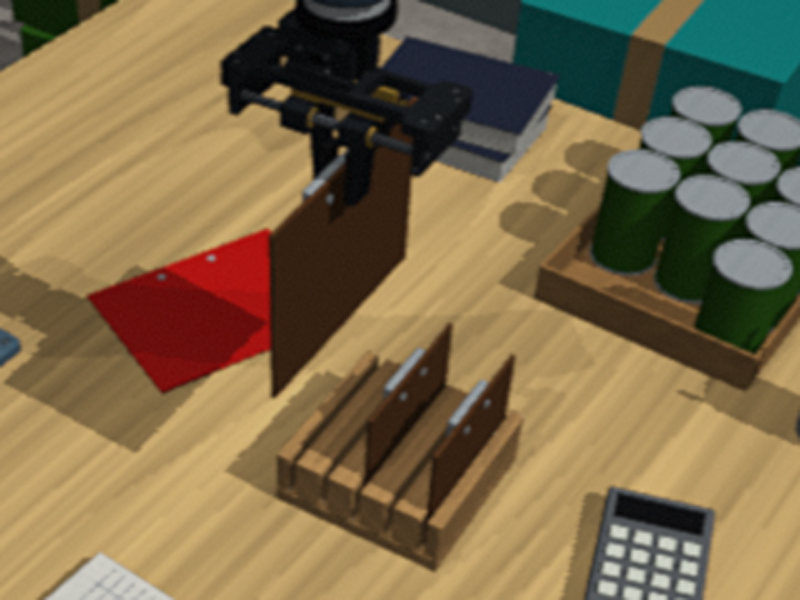

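Run:
```python
from h import *
q,M=quat(-.03,0,0); L=np.array([.476,-.2257])
xy=L+M[:2,0]*-.0045
s=ctrl.state();b=s["tool_pos"]
ctrl.movel([*xy,b[2]],q,velocity=.12)
ctrl.movel([*xy,.234],q,velocity=.06)
ctrl.wait(.5)
s=ctrl.state(); print(s["clock"],s["tool_pos"],xy,s["tcp_rot"],q,s["contact_force"],s["grip_width"])
for n in("scene","top","wrist"):
    p=ctrl.camera(n); save(p,n+"4")
    np.save(n+"4.npy",{k:p[k] for k in("view","cx","cy","vertical_fov")},allow_pickle=True)
    print(n,[(d["at"],d["confidence"]) for d in ctrl.place_of(p,"clipboard")],[(d["at"],d["confidence"]) for d in ctrl.place_of(p,"clip")])
    o=np.array([[2.5,115,165],[2.5,-115,165],[2.5,-115,0],[2.5,115,0],[-2.5,115,165],[-2.5,-115,165],[-2.5,-115,0],[-2.5,115,0]])/1e3@M.T+[*L,.1]
    print(np.round(proj(p,o),1).tolist())
    im=p["color"]
    if n=="scene": save(p,"s4c",(150,330,110,310),4)
    if n=="top": save(p,"t4c",(190,320,290,450),5)
```

```text
15.5333 [ 0.4715181  -0.22556357  0.23403007] [ 0.47150202 -0.22556502] [ 1.08199374e-05  9.99887506e-01 -1.49991237e-02  2.39017715e-05] [ 0.          0.9998875  -0.01499944 -0.        ] [-0.41562269 -0.88267884 -3.73872207] 0.013783302142811552
scene [([268.5, 183.3], 0.75), ([142.2, 259.1], 0.57), ([180.0, 320.4], 0.17)] [([104.2, 232.0], 0.88), ([208.6, 170.3], 0.73)]
[[218.5, 174.7], [120.5, 255.9], [138.8, 311.2], [223.7, 233.1], [216.4, 173.4], [118.3, 254.3], [136.9, 309.7], [221.8, 231.9]]
top [([320.5, 174.3], 0.72), ([250.7, 378.9], 0.57), ([243.8, 401.7], 0.52), ([204.9, 202.0], 0.5)] [([385.9, 147.6], 0.68), ([245.2, 398.6], 0.65)]
[[337.7, 236.9], [457.9, 241.3], [431.2, 250.1], [329.3, 246.4], [337.6, 239.5], [458.0, 243.9], [431.2, 252.4], [329.3, 248.6]]
wrist [([176.8, 548.0], 0.73)] []
[[300.7, -73.4], [291.2, 533.2], [284.1, 317.6], [286.0, 31.2], [282.1, -73.3], [279.9, 533.2], [278.4, 317.6], [278.9, 31.3]]
```

View pics/s4c.png

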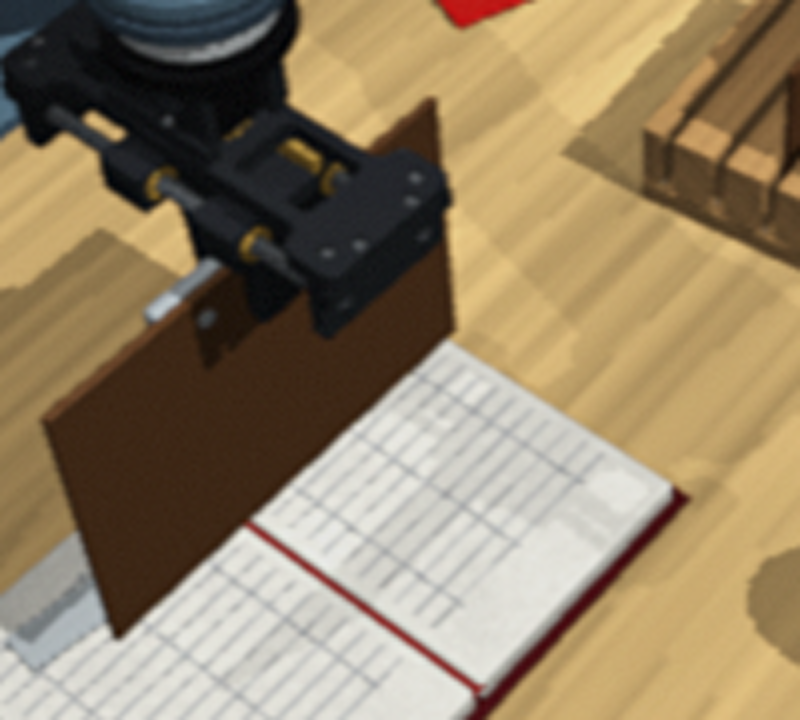

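View pics/t4c.png

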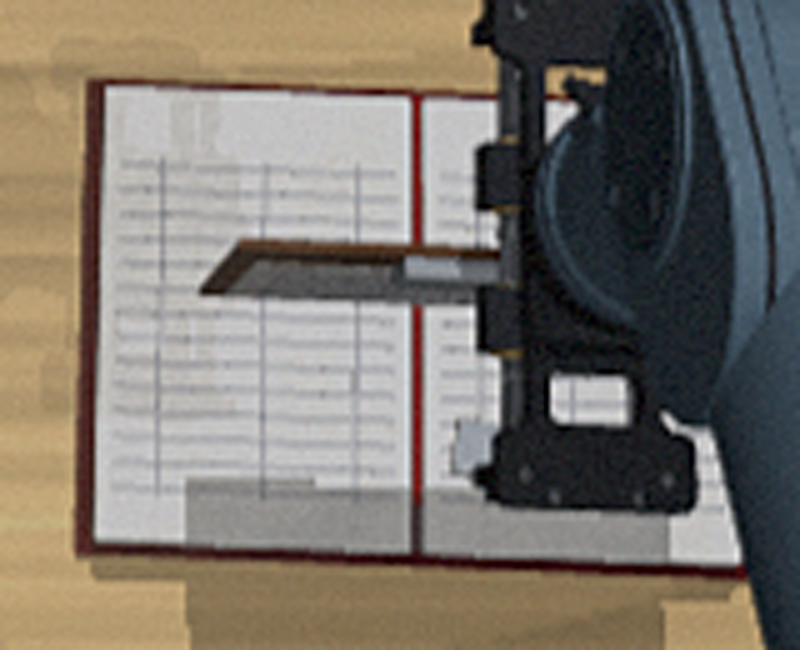

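View pics/wrist4.png

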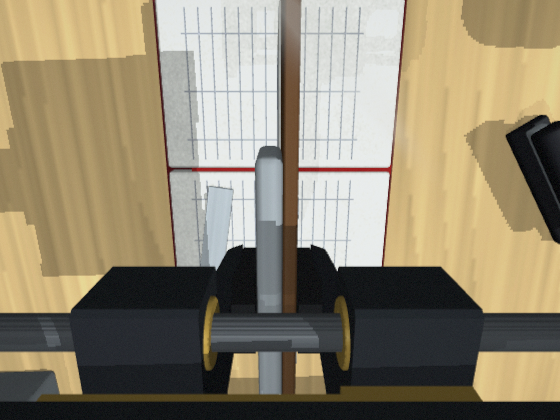

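```bash
cat > fit4.py <<'E'
from h import *
from scipy.optimize import least_squares
S=np.load("scene4.npy",allow_pickle=True).item();T=np.load("top4.npy",allow_pickle=True).item()
def px(c,s,c0,r0): return [(c[0]+.5)/s-.5+c0,(c[1]+.5)/s-.5+r0]
sp=np.array([px(c,4,110,150) for c in [(436,97),(45,424),(117,638),(455,330)]])
so=np.array([[2.5,115,165],[2.5,-115,165],[2.5,-115,0],[2.5,115,0]])/1e3
tp=np.array([px(c,5,290,190) for c in [(241,240),(202,294)]]);to=np.array([[2.5,115,165],[-2.5,115,0]])/1e3
def P(v,o): return o@Ro.from_euler("ZYX",v[3:]).as_matrix().T+v[:3]
f=lambda v: np.r_[(proj(S,P(v,so))-sp).ravel(),(proj(T,P(v,to))-tp).ravel()]
r=least_squares(f,[.476,-.2257,.1,-.03,0,0],x_scale=[.01]*3+[.05]*3)
J=np.linalg.inv(r.jac.T@r.jac)
print(np.round(r.x,4),np.round(r.fun,1),"sd(0.5px)",np.round(.5*np.sqrt(np.diag(J)),4))
E
python3 fit4.py
```

```text
[ 0.4753 -0.2252  0.1021 -0.0271  0.0051  0.0006] [-0.2 -0.2 -0.3 -0.5 -0.2  1.2 -0.  -0.1 -0.2 -0.8 -0.8  0.5] sd(0.5px) [0.0008 0.0007 0.0011 0.0047 0.0051 0.0042]
```

Run:
```python
from h import *
W=np.load("wrist4.npy",allow_pickle=True).item()
a,b=back(W,170,168,.02),back(W,391,169,.02);print(a,b,(a+b)/2,b-a)
s=ctrl.state();print(s["clock"],s["tool_pos"],s["grip_width"],np.abs(s["joint_vel"]).max())
p=ctrl.camera("top");save(p,"t5")
ctrl.sign_off()
```

```text
[ 0.36566843 -0.21988599  0.02      ] [ 0.58583509 -0.22745259  0.02      ] [ 0.47575176 -0.22366929  0.02      ] [ 0.22016665 -0.0075666   0.        ]
15.9833 [ 0.4715091  -0.22553987  0.23398597] 0.014095190857250068 0.002605163638329798
the job is handed in; nothing more can be done
```

View pics/t5.png

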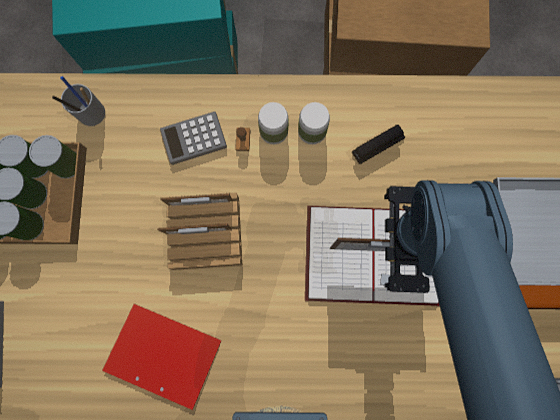

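I drew the large brown clipboard straight up out of its slot, carried it upright to the ledger, and handed the job in at about 16 s. The arm is still holding it there, steady.

| Check | Measured | Wanted |
|---|---|---|
| Clipboard position (scene and top pictures) | (0.475, -0.225) | middle of the book: (0.476, -0.226) from the scene and top pictures, (0.476, -0.224) from the wrist picture |
| Lower edge above the page | about 8.2 cm | 8 cm |
| Turn about the vertical | -0.027 rad | ledger at -0.03 rad |
| Tilt and level | within 0.005 rad | 0 |

One lower corner of the clipboard sat 1–2 px off the fit; the remaining corners agreed to within 1 px. Grip width was 14 mm, matching the board plus clip.

In the last top picture, both small note boards, the red look-alike board, the tins, calculator, stapler and stamp are where they started. The arm hides part of the ledger in that picture, including the ruler, but the wrist picture shows the ruler still lying on the page.

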